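# Focus the visualiser, then tip the paint-pan tray and hold it for the picture

### The arm

A 6-joint arm with a two-finger parallel gripper is mounted at the origin on the work surface. World frame = base frame: x ahead of the robot, y to its left, z up, the work surface at z = 0. Lengths are in m, angles in rad, forces in N, time in s.
With the tool pointing down it reaches from about 0.35 to 0.775 m from the base axis. Payload 5.5 kg.
Tool frame: the origin (TCP) lies between the finger pads; the fingertips stand 17 mm ahead of it and the grasp point (between the pads) lies 2 mm behind it (env.finger_overhang is the distance from the TCP to the fingertips, in m); z points along the fingers, y is the direction in which the jaws open and shut (so a half turn about z gives the same grasp; the last joint's range is limited). The gripper opens to 85 mm and grips with 20 to 120 N. Pads are 22 mm wide; open, the fingers measure 114 mm over their backs; the gripper's body (76 mm by 85 mm) begins 54 mm behind the grasp point. The pads swing forward as they close: fully open they stand 13 mm farther back than shut.
Start: joints at [0.978, 0.313, 0.046, 1.304, 0, 1.431], TCP at [0.252, 0.517, 0.248] pointing down, gripper open.
Joint ranges: [-2.76, 2.76], [-0.86, 1.69], [-1.03, 1.26], [-2.2, 2.34], [-1.47, 1.5], [-3.14, 3.14]. Speed limits (rad/s): [2.57, 2.57, 3.14, 3.14, 3.14, 3.14].

### API

Orientations are given as a unit quaternion [w, x, y, z].
In Python, from workcell import env gives the robot as it stands. The module is installed in compiled form; this text tells all that it offers.
- The arm moves only by the tool arm_command, never from a script. Its argument "moves" is a list of rows, each a list of 5 numbers: the closure, from 0 (fully open) to 1 (shut), then the shift along the tool's x, y, z in mm, then the turn about the tool's z in rad. In form: [[fingers, dx, dy, dz, turn], ...]. A call has 1 to 12 rows; each row is the pose to reach, as a shift and turn from the pose commanded when the call began, along the tool's axes at that moment; what a row does not reach only later rows make up. A row lasts 1/10 s, in which the tool goes at most 50 mm and 8.59 degrees, less where a joint would pass 70% of its speed; a pose out of reach is approached as far as the arm can. A call with a gripper value outside its range is refused whole. The fingers move at their own pace and stop on an object; "squeeze" is the grip in N (left out, the last holds). Time passes only in rows, so rows that repeat a pose let the fingers close. It gives the time, the measured TCP pose, the force and the opening at its end, in the units of the state.
- env.get_state(): the state, without advancing time (a new reading comes with each control period).
- env.read_camera(name): name is "scene" or "top"; returns (picture, depth): 420x560x3 uint8, blue, green, red; 420x560 float32, m along the optical axis (not along the pixel's ray), 0 where there is no reading.
- env.get_calibration(name): a dict with "fx", "fy", "cx", "cy" (pixels), "pose" (4x4, takes a point from camera to world coordinates). Camera axes: x right, y down, z forward; pixel columns grow to the right and rows downward; lengths in m; the calibration is good to about 2 mm. A picture is of the moment at which its call begins. get_calibration takes no time and is no camera call.
- env.hand_in(): hands the job in, once; it reports no verdict.
The state is a dict: "clock": time; "joint_pos": joint angles; "qvel": joint speeds; "tau": joint torques, N m; "tcp_pos": TCP position; "orientation": TCP orientation; "wrist_force": force on the tool from outside, world axes, zero at the start; "ft_torque": the same for the moment, N m; "finger_gap": finger opening in m.
Only numpy, scipy, OpenCV 4.12 (cv2) and the standard library are available. Lean on these libraries where they do the work, as an engineer would, in place of code of your own. Each camera call takes 0.05 s, during which the arm holds its last target. There are 200 camera calls.

### The job

Get the loose watercolour pans ready for a close-up: first turn the visualiser's focus knob clockwise until its pointer line meets the index line on the base, and let go of the knob. Then take the square metal tray by its wooden handle and raise that end, leaving the opposite corner resting on the table, until all four pans have slid down into that low corner, and finish still holding the tray tilted and steady there. Nothing else may prop it up; keep the pans in the tray and do not knock over or shift the brush jar, the ink bottle or the eraser.

Things in the scene. Friction and masses are not known exactly. Their poses are not given: they have to be found in the camera images.
- focus (a joint): focus knob of the visualiser (grey document camera, fixed to the table). Value in rad, 0 to 2.6, grows as the knob is turned clockwise seen from above; stays where it is left (friction about 0.04 N m). The pointer line meets the index line at 1.57. At value 0 the pointer points along the visualiser's -x; it starts between 0.15 and 0.8
- focus_grip (a point): point on the vertical axis of the focus knob at the height to grip (65 mm above the table). The black knob has an upright grip bar 42 mm long, 14 mm thick and 32 mm high (from 42 to 74 mm above the table) on a disc 44 mm in diameter. The bar lies along this frame's x (it turns with the knob); a white pointer line on its top marks the -x half. z up
- focus_index (a point): middle of the white index line (22 mm long, 3 mm wide) on top of the visualiser's base, 47 mm from the knob's axis, in the direction of the visualiser's +y; the base top is 28 mm above the table
- visualiser: fixed grey document camera: base 130 x 240 x 28 mm (x, y, z) with the knob 55 mm from its centre towards +y and a thin column 100 mm from its centre towards -y, carrying a camera head (50 x 80 x 36 mm, lens towards +y) that reaches 165 mm above the table; its x points away from the robot. Origin at the centre of the base's underside; it stands turned by up to 0.25 rad from the world axes
- tray: loose open square tray of bright metal, 180 x 180 mm outside, walls 4 mm thick and 40 mm high, floor 4 mm, 0.27 to 0.5 kg, with a wooden handle at one corner. Origin at the centre of its underside; x points along the diagonal from the handle to the opposite corner (outer corner 127 mm from the origin), y along the other diagonal, z up. The pans start to slide at about 10 to 14 degrees of tilt, but only gather well in the corner from about 28 degrees; 30 to 35 degrees is safe
- tray_handle (a point): grip point in the middle of the handle, 168 mm from the tray's origin towards -x and 30 mm above its underside. The handle is a straight wooden bar along the tray's x, 16 mm wide (along y), 20 mm high (20 to 40 mm above the table when the tray lies flat); its free end is 41 mm beyond this point, the tray's outer corner 41 mm the other way. Axes as the tray's
- tray_corner (a point): inner floor corner opposite the handle, where the pans must gather: on the tray's x axis, 122 mm from its origin, 4 mm above its underside
- pan1: loose round watercolour pan: white plastic cup 24 mm in diameter, 10 mm high, filled level with brown paint, 15 g; one of four alike, lying in the tray. Origin at the centre of its underside, z up through its open face
- pan2: loose round watercolour pan: white plastic cup 24 mm in diameter, 10 mm high, filled level with brown paint, 15 g; one of four alike, lying in the tray. Origin at the centre of its underside, z up through its open face
- pan3: loose round watercolour pan: white plastic cup 24 mm in diameter, 10 mm high, filled level with brown paint, 15 g; one of four alike, lying in the tray. Origin at the centre of its underside, z up through its open face
- pan4: loose round watercolour pan: white plastic cup 24 mm in diameter, 10 mm high, filled level with brown paint, 15 g; one of four alike, lying in the tray. Origin at the centre of its underside, z up through its open face
- brush_jar: loose glass jar 68 mm in diameter and 85 mm high with three brushes standing in it up to 180 mm; leave alone. Origin under its centre
- ink: loose small dark ink bottle 42 mm in diameter, 55 mm high; leave alone. Origin under its centre
- eraser: loose white eraser 45 x 22 x 13 mm lying flat; leave alone. Origin under its centre

How it is judged:
By the outcome, as a careful person would: the job done as asked, in the order asked, and still so for the second after the job is handed in, while the arm keeps its last pose, push and grip.
It also fails if it takes over 53 s, if anything falls off the work surface, if the arm or the gripper's body presses on something with over 40 N, if the wrist force passes 120 N, or if a joint passes its speed limit or range.

## Working session

There is one attempt and no reset: what is moved stays moved. The work goes in short steps, Python scripts to look and compute and a tool call to move; the robot and the scene stay as the last step left them, time stands still between calls to the robot, and variables do not carry over. Pictures are saved under pics/ and viewed, about 8 in all and at most 12, crops included, and the job is handed in when it is done.

Besides the shell and the picture viewer there is one more tool, called after ">>>" as name(argument=value, ...), one argument or row to a line, values as JSON. arm_command: Moves the arm, as the interface text tells. Its arguments: {"type":"object","properties":{"moves":{"type":"array","items":{"type":"array","items":{"type":"number"}}},"squeeze":{"type":"number"}},"required":["moves"]}

```bash
mkdir -p pics; cat > h.py <<'E'
import numpy as np, cv2
from workcell import env
from scipy.spatial.transform import Rotation as R
def cam(n):
    p,d=env.read_camera(n); c=env.get_calibration(n); return p,d,c
def unproj(d,c):
    v,u=np.mgrid[:d.shape[0],:d.shape[1]]
    P=np.stack([(u-c['cx'])*d/c['fx'],(v-c['cy'])*d/c['fy'],d],-1)
    T=np.array(c['pose']); return P@T[:3,:3].T+T[:3,3]
def st():
    s=env.get_state(); q=s['orientation']; return s,R.from_quat([q[1],q[2],q[3],q[0]]).as_matrix()
E
python3 - <<'E'
from h import *
for n in("top","scene"):
    p,d,c=cam(n); cv2.imwrite(f'pics/{n}0.png',p); np.save(n+'0.npy',unproj(d,c)); print(n,np.round(c['pose'],3).tolist(),c['fx'],c['cx'],c['cy'])
s,r=st(); print({k:np.round(v,3).tolist() for k,v in s.items()}); print(r.round(3)); print(env.finger_overhang)
E
```

```text
top [[0.023, -0.993, 0.116, 0.478], [-0.999, -0.027, -0.034, 0.02], [0.037, -0.115, -0.993, 0.976], [0.0, 0.0, 0.0, 1.0]] 483.59325241876564 277.6079408345425 209.60932816500704
scene [[-0.78, 0.496, -0.383, 0.998], [0.626, 0.601, -0.497, 0.574], [-0.016, -0.627, -0.779, 0.95], [0.0, 0.0, 0.0, 1.0]] 503.68669017883394 276.4899116619779 205.82873836373668
{'clock': 0.1, 'joint_pos': [0.978, 0.314, 0.045, 1.304, 0.0, 1.431], 'qvel': [-0.001, -0.0, 0.002, 0.001, 0.001, -0.0], 'tau': [0.003, -48.173, 29.924, 0.013, -0.0, 0.0], 'tcp_pos': [0.251, 0.517, 0.247], 'orientation': [-0.0, 0.224, 0.974, -0.001], 'wrist_force': [-0.462, 1.005, -0.471], 'ft_torque': [0.025, 0.007, 0.018], 'finger_gap': 0.085}
[[-0.899  0.438 -0.001]
 [ 0.438  0.899 -0.001]
 [ 0.    -0.002 -1.   ]]
0.017
```

View pics/top0.png

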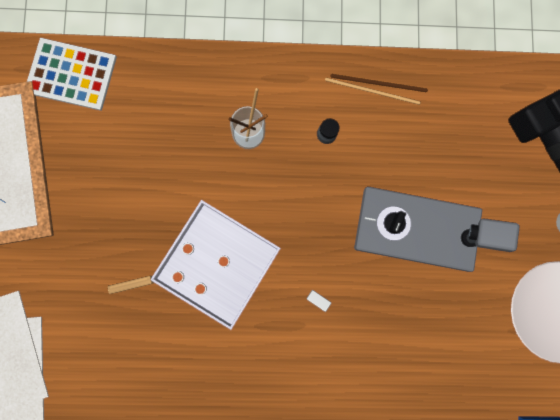

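View pics/scene0.png

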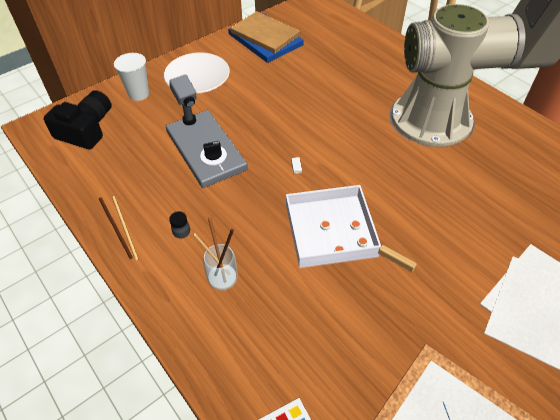

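The top view shows the visualiser with its knob at about (395,223) and its index line at (370,219). The tray is around (215,265), with its handle running from (108,289) to (152,280). The jar is at (248,127), the ink bottle at (328,130) and the eraser at (319,301).

```bash
python3 - <<'E'
from h import *
P=np.load('top0.npy'); I=cv2.imread('pics/top0.png'); hsv=cv2.cvtColor(I,cv2.COLOR_BGR2HSV)
v,u=np.mgrid[:420,:560]
z=P[...,2]
def box(m): 
    r=cv2.minAreaRect(P[m][:,:2].astype(np.float32)); return np.round(r[0],4),np.round(r[1],4),round(r[2],1),P[m][:,2].mean().round(4),m.sum(), np.round(cv2.boxPoints(r),3).tolist()
reg=(u>340)&(u<500)&(v>175)&(v<280)
print('base',box(reg&(z>.02)&(z<.034)&(u<490)))
k=reg&(u<425)&(z>.064)&(z<.09); print('knobtop',box(k))
w=reg&(u<380)&(I.min(-1)>150)&(z>.02); print('idx',w.sum(),P[w].mean(0).round(4))
w=k&(I.min(-1)>120); print('ptr',w.sum(),P[w].mean(0).round(4) if w.any() else 0)
reg=(u>100)&(u<152)&(v>270)&(v<300)
h=reg&(z>.025)&(z<.055); print('handle',box(h))
reg=(u>145)&(u<290)&(v>190)&(v<335)
t=reg&(z>.03)&(z<.05); print('rim',box(t))
f=reg&(z>-.005)&(z<.012)&(hsv[...,1]<60); print('floor',box(f))
cv2.imwrite('pics/knob.png',cv2.resize(I[190:260,350:430],None,fx=7,fy=7,interpolation=cv2.INTER_CUBIC))
E
```

```text
base (array([ 0.5595, -0.2956]), array([0.2391, 0.1306]), 80.6, np.float64(0.0278), np.int64(6756), [[0.47600001096725464, -0.40299999713897705], [0.6039999723434448, -0.42399999499320984], [0.6430000066757202, -0.18799999356269836], [0.5149999856948853, -0.16699999570846558]])
knobtop (array([ 0.568 , -0.2416]), array([0.015 , 0.0407]), 66.6, np.float64(0.0707), np.int64(173), [[0.5460000038146973, -0.23999999463558197], [0.5839999914169312, -0.25699999928474426], [0.5899999737739563, -0.24300000071525574], [0.5519999861717224, -0.22699999809265137]])
idx 65 [ 0.5709 -0.2058  0.0319]
ptr 10 [ 0.5602 -0.2387  0.0723]
handle (array([0.4372, 0.2654]), array([0.0161, 0.0838]), 14.9, np.float64(0.0395), np.int64(380), [[0.4189999997615814, 0.30399999022483826], [0.4399999976158142, 0.22300000488758087], [0.4560000002384186, 0.22699999809265137], [0.4339999854564667, 0.30799999833106995]])
rim (array([0.4781, 0.1119]), array([0.1902, 0.1911]), 60.1, np.float64(0.0389), np.int64(985), [[0.3479999899864197, 0.07699999958276749], [0.5130000114440918, -0.017999999225139618], [0.6079999804496765, 0.1469999998807907], [0.4429999887943268, 0.24199999868869781]])
floor (array([0.4803, 0.1084]), array([0.1891, 0.1888]), 60.0, np.float64(0.0039), np.int64(7295), [[0.35100001096725464, 0.07400000095367432], [0.5149999856948853, -0.020999999716877937], [0.609000027179718, 0.14300000667572021], [0.44600000977516174, 0.2370000034570694]])
```

View pics/knob.png

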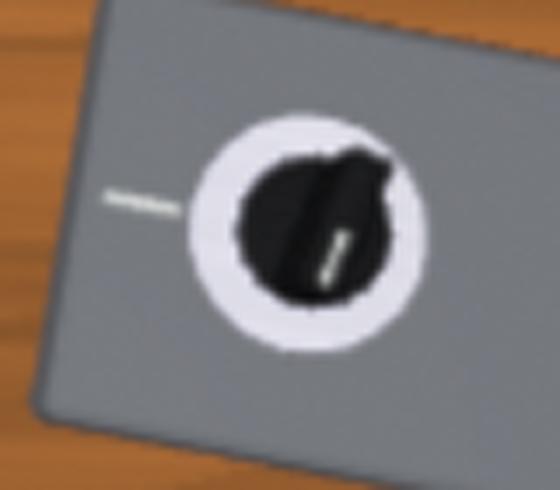

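Knob axis ≈ (0.5685, -0.2414), which agrees with both the base and the bar fits. The pointer is at about 156.6° and has to reach 80.6°, a clockwise turn of about 1.33 rad. Tray handle grip ≈ (0.437, 0.266), with tray x pointing along about -75°. I'm moving above the knob.

>>> arm_command(
  moves=[
    [0,-25,-22,5,-0.01],
    [0,-618,-543,90,-0.045],
    [0,-618,-543,90,-0.045],
    [0,-618,-543,90,-0.045],
    [0,-618,-543,90,-0.045],
    [0,-618,-543,90,-0.045],
    [0,-618,-543,90,-0.045],
    [0,-618,-543,90,-0.045],
    [0,-618,-543,90,-0.045],
    [0,-618,-543,90,-0.045],
    [0,-618,-543,90,-0.045],
    [0,-618,-543,90,-0.045],
  ],
  squeeze=30,
)

```text
clock: 1.3
tcp_pos: [0.4761, -0.0199, 0.184]
orientation: [-0.0, 0.203, 0.979, 0.0]
wrist_force: [1.5, -0.1, -0.2]
finger_gap: 0.0854
```

>>> arm_command(
  moves=[
    [0,-10,-10,0,0],
    [0,-10,-10,0,0],
    [0,-10,-10,0,0],
  ],
)

```text
clock: 1.6
tcp_pos: [0.4804, -0.0305, 0.1841]
orientation: [-0.001, 0.203, 0.979, 0.0]
wrist_force: [-0.7, -0.1, -0.2]
finger_gap: 0.0852
```

```bash
cat > d.py <<'E'
from h import *
import sys
a=list(map(float,sys.argv[1:])); s,r=st()
print('clock',s['clock'],'tcp',np.round(s['tcp_pos'],4),'yang',np.degrees(np.arctan2(r[1,1],r[0,1])).round(2),'F',np.round(s['wrist_force'],1),'T',np.round(s['ft_torque'],2),'gap',s['finger_gap'],'j',np.round(s['joint_pos'],2))
if a: print('tool delta mm',np.round(r.T@(np.array(a[:3])-s['tcp_pos'])*1000,1))
E
python3 d.py .5685 -.2414 .12
```

```text
clock 1.6 tcp [ 0.4804 -0.0305  0.1841] yang 66.61 F [-0.7 -0.1 -0.2] T [-0.03  0.03  0.01] gap 0.08520543510766725 j [-0.23  0.17 -0.31  1.1   0.    0.18]
tool delta mm [-164.6 -158.6   63.7]
```

>>> arm_command(
  moves=[
    [0,-34,-33,13,0],
    [0,-68,-65,26,0],
    [0,-100,-97,39,0],
    [0,-130,-125,50,0],
    [0,-152,-146,58,0],
    [0,-164.6,-158.6,63.7,0],
    [0,-164.6,-158.6,63.7,0],
    [0,-164.6,-158.6,63.7,0],
  ],
)

```text
clock: 2.4
tcp_pos: [0.569, -0.24, 0.1207]
orientation: [-0.001, 0.202, 0.979, 0.001]
wrist_force: [0.1, 0.3, 0.7]
finger_gap: 0.0857
```

```bash
python3 d.py .5685 -.2414 .063; python3 - <<'E'
from h import *
p,d,c=cam('top'); cv2.imwrite('pics/k1.png',cv2.resize(p[150:300,320:520],None,fx=4,fy=4,interpolation=cv2.INTER_CUBIC))
E
```

```text
clock 2.4 tcp [ 0.569  -0.24    0.1207] yang 66.72 F [0.1 0.3 0.7] T [ 0.03  0.   -0.03] gap 0.08565423853723264 j [-0.53  0.46 -0.06  1.06  0.   -0.12]
tool delta mm [-0.2 -1.5 57.7]
```

View pics/k1.png

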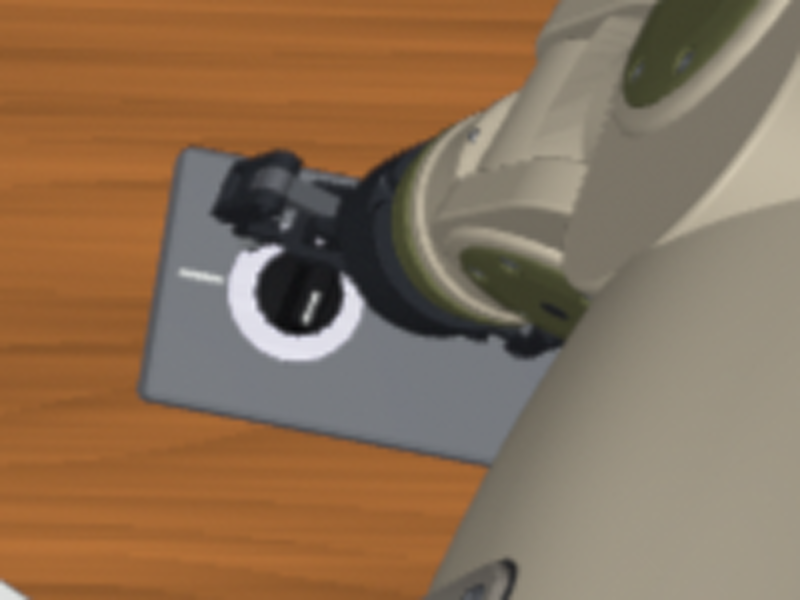

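The gripper is centred over the knob, with the jaws across the bar; the knob shows at (300,295) in the crop. I'm lowering and closing.

>>> arm_command(
  moves=[
    [0,0,-1.5,20,0],
    [0,0,-1.5,40,0],
    [0,0,-1.5,54,0],
    [0,0,-1.5,57.7,0],
    [0.5,0,-1.5,57.7,0],
    [1,0,-1.5,57.7,0],
    [1,0,-1.5,57.7,0],
    [1,0,-1.5,57.7,0],
    [1,0,-1.5,57.7,0],
    [1,0,-1.5,57.7,0],
    [1,0,-1.5,57.7,0],
  ],
  squeeze=30,
)

```text
clock: 3.55
tcp_pos: [0.5695, -0.243, 0.0637]
orientation: [0.001, 0.202, 0.979, 0.0]
wrist_force: [1.9, 4.0, 5.1]
finger_gap: 0.0134
```

```bash
python3 d.py .5685 -.2414 .063
```

```text
clock 3.55 tcp [ 0.5695 -0.243   0.0637] yang 66.66 F [1.9 4.  5.1] T [ 0.74 -0.24 -0.11] gap 0.013393619985900116 j [-0.53  0.51 -0.13  0.93  0.   -0.13]
tool delta mm [1.5 1.  0.7]
```

>>> arm_command(
  moves=[
    [1,1,1,0,0.05],
    [1,1,1,0,0.17],
    [1,1,1,0,0.3],
    [1,1,1,0,0.43],
    [1,1,1,0,0.56],
    [1,1,1,0,0.69],
    [1,1,1,0,0.82],
    [1,1,1,0,0.95],
    [1,1,1,0,1.08],
    [1,1,1,0,1.2],
    [1,1,1,0,1.3],
    [1,1,1,0,1.326],
  ],
)

```text
clock: 4.75
tcp_pos: [0.5665, -0.2443, 0.0637]
orientation: [0.001, 0.764, 0.645, -0.003]
wrist_force: [-7.0, -4.3, 7.7]
finger_gap: 0.0135
```

>>> arm_command(
  moves=[
    [1,0,0,0,0],
    [1,0,0,0,0],
    [1,0,0,0,0],
  ],
)

```text
clock: 5.05
tcp_pos: [0.5665, -0.2443, 0.0637]
orientation: [0.001, 0.763, 0.646, -0.003]
wrist_force: [-6.0, -4.4, 8.3]
finger_gap: 0.0134
```

```bash
python3 d.py .5685 -.2414 .063;  python3 - <<'E'
from h import *
p,d,c=cam('scene'); cv2.imwrite('pics/k2.png',cv2.resize(p[90:230,130:310],None,fx=4,fy=4,interpolation=cv2.INTER_CUBIC))
E
```

```text
clock 5.05 tcp [ 0.5665 -0.2443  0.0637] yang -9.46 F [-6.  -4.4  8.3] T [-0.89  1.3  -0.01] gap 0.01335768022141302 j [-0.53  0.5  -0.14  0.93 -0.01  1.2 ]
tool delta mm [3.2 1.5 0.7]
```

View pics/k2.png

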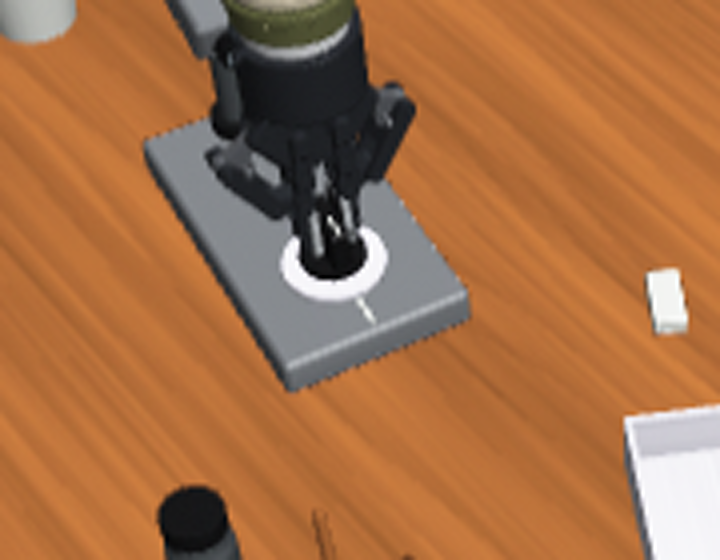

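The bar now points at the index line; the pads are at about (330,225) and the index is at (368,310) in the crop. I'm letting go and rising.

>>> arm_command(
  moves=[
    [0.8,0,0,0,0],
    [0.5,0,0,0,0],
    [0,0,0,0,0],
    [0,0,0,0,0],
    [0,0,0,0,0],
    [0,0,0,-20,0],
    [0,0,0,-60,0],
    [0,0,0,-105,0],
    [0,30,0,-125,0],
    [0,80,0,-125,0],
    [0,130,0,-125,0],
    [0,180,0,-125,0],
  ],
)

```text
clock: 6.3
tcp_pos: [0.5977, -0.0629, 0.1884]
orientation: [0.0, 0.763, 0.647, 0.0]
wrist_force: [0.6, 0.6, -0.7]
finger_gap: 0.085
```

>>> arm_command(
  moves=[
    [0,50,0,0,-0.1],
    [0,100,0,0,-0.2],
    [0,150,0,0,-0.3],
    [0,190,0,0,-0.4],
    [0,200,0,0,-0.426],
    [0,200,0,0,-0.426],
  ],
)

```text
clock: 6.9
tcp_pos: [0.6297, 0.1348, 0.1877]
orientation: [-0.0, 0.607, 0.795, -0.0]
wrist_force: [-0.1, -0.8, -0.5]
finger_gap: 0.0854
```

```bash
python3 d.py .437 .266 .13;  python3 - <<'E'
from h import *
p,d,c=cam('top'); P=unproj(d,c); v,u=np.mgrid[:420,:560]; z=P[...,2]
k=(u>360)&(u<430)&(v>190)&(v<260)&(z>.064)&(z<.09); r=cv2.minAreaRect(P[k][:,:2].astype(np.float32)); print(r)
w=k&(p.min(-1)>110); print(w.sum(),P[w].mean(0))
h=(u>100)&(u<152)&(v>270)&(v<300)&(z>.025)&(z<.055);print(h.sum(), cv2.minAreaRect(P[h][:,:2].astype(np.float32)) if h.sum()>5 else 0)
cv2.imwrite('pics/k3.png',np.hstack([cv2.resize(p[190:260,350:430],None,fx=5,fy=5,interpolation=cv2.INTER_CUBIC),p[:350,:400]]))
E
```

```text
clock 6.9 tcp [0.6297 0.1348 0.1877] yang 15.23 F [-0.1 -0.8 -0.5] T [-0.06  0.04 -0.02] gap 0.08541379792541634 j [ 0.09  0.47  0.13  1.23 -0.    1.39]
tool delta mm [ 177.2 -151.5   57.7]
((0.5681352019309998, -0.24154141545295715), (0.04168369621038437, 0.01408978272229433), 81.32955169677734)
13 [ 0.57050739 -0.23774062  0.07159746]
0 0
```

View pics/k3.png

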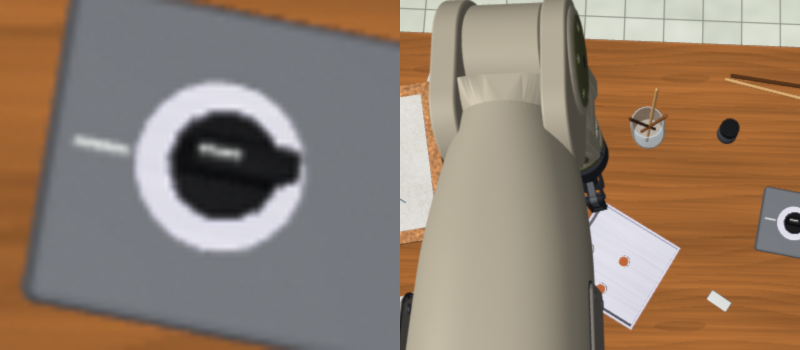

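The knob line is at 81.3° against 80.6° for the index, about 0.7° off, so it is aligned and released. The jar is still at its first pixel, (248,127). Next is the handle.

>>> arm_command(
  moves=[
    [0,30,-26,0,0],
    [0,65,-55,5,0],
    [0,100,-85,20,0],
    [0,135,-115,40,0],
    [0,160,-137,55,0],
    [0,173,-148,57.7,0],
    [0,177,-151.5,57.7,0],
    [0,177,-151.5,57.7,0],
    [0,177,-151.5,57.7,0],
  ],
)

```text
clock: 7.85
tcp_pos: [0.4399, 0.264, 0.1314]
orientation: [0.001, 0.609, 0.793, 0.001]
wrist_force: [0.2, 0.3, -0.5]
finger_gap: 0.0856
```

```bash
python3 d.py .437 .266 .028;  python3 - <<'E'
from h import *
p,d,c=cam('scene'); P=unproj(d,c)
cv2.imwrite('pics/t1.png',cv2.resize(p[180:330,260:460],None,fx=4,fy=4,interpolation=cv2.INTER_CUBIC)); v,u=np.mgrid[:420,:560]; z=P[...,2]
h=cv2.cvtColor(p,cv2.COLOR_BGR2HSV)
m=(abs(P[...,0]-.437)<.05)&(abs(P[...,1]-.266)<.06)&(z>.033)&(z<.046); print(m.sum(),cv2.minAreaRect(P[m][:,:2].astype(np.float32)))
E
```

```text
clock 7.85 tcp [0.4399 0.264  0.1314] yang 14.96 F [ 0.2  0.3 -0.5] T [ 0.   -0.03 -0.01] gap 0.08560835275297578 j [ 0.38  0.26 -0.32  0.98 -0.    1.69]
tool delta mm [  2.7  -2.5 103.4]
382 ((0.44003915786743164, 0.24930351972579956), (0.04000503197312355, 0.11377526819705963), 26.230255126953125)
```

View pics/t1.png

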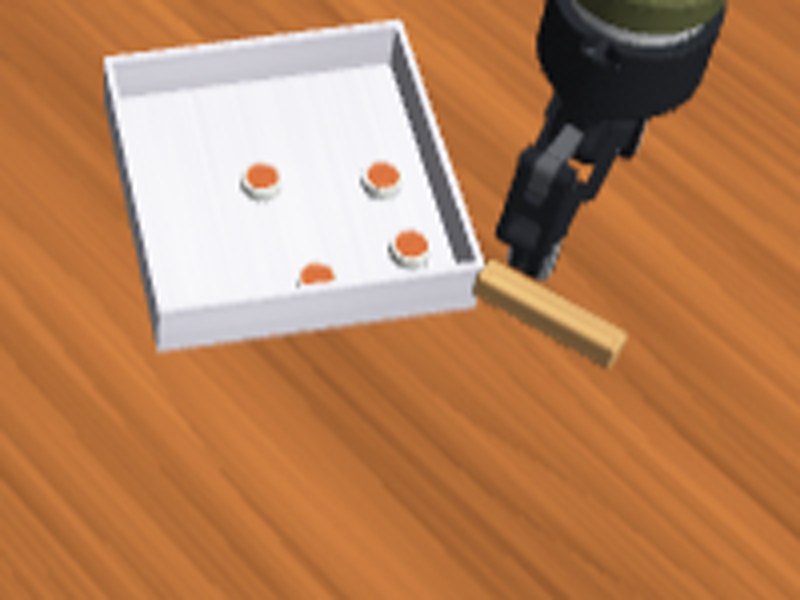

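The handle runs from (485,275) to (620,350) in the crop, the open gripper is above its middle, and all four pans are in the tray. I'm lowering and gripping gently.

>>> arm_command(
  moves=[
    [0,2.7,-2.5,25,0],
    [0,2.7,-2.5,60,0],
    [0,2.7,-2.5,90,0],
    [0,2.7,-2.5,103.4,0],
    [0.4,2.7,-2.5,103.4,0],
    [0.8,2.7,-2.5,103.4,0],
    [1,2.7,-2.5,103.4,0],
    [1,2.7,-2.5,103.4,0],
    [1,2.7,-2.5,103.4,0],
    [1,2.7,-2.5,103.4,0],
    [1,2.7,-2.5,103.4,0],
  ],
  squeeze=25,
)

```text
clock: 9.0
tcp_pos: [0.4355, 0.2668, 0.028]
orientation: [0.001, 0.608, 0.794, 0.001]
wrist_force: [0.7, -0.6, 6.7]
finger_gap: 0.0154
```

```bash
python3 d.py .437 .266 .028; python3 -c "
import numpy as np
a,h=.295,.028
for t in range(0,36,3):
    x=np.radians(t); print(t,round((a-a*np.cos(x)+h*np.sin(x))*1e3,1),round((a*np.sin(x)+h*np.cos(x)-h)*1e3,1))"
```

```text
clock 9.0 tcp [0.4355 0.2668 0.028 ] yang 15.07 F [ 0.7 -0.6  6.7] T [-0.17  0.08  0.07] gap 0.015406067364147243 j [ 0.39  0.37 -0.46  0.74 -0.    1.7 ]
tool delta mm [-1.1  1.3  0. ]
0 0.0 0.0
3 1.9 15.4
6 4.5 30.7
9 8.0 45.8
12 12.3 60.7
15 17.3 75.4
18 23.1 89.8
21 29.6 103.9
24 36.9 117.6
27 44.9 130.9
30 53.5 143.7
33 62.8 156.2
```

Gripped, with a gap of 15.4 mm. I'm raising along the arc about the low corner; tool -x points towards that corner.

>>> arm_command(
  moves=[
    [1,-0.4,0,-4,0],
    [1,-1,0,-8,0],
    [1,-1.9,0,-15.4,0],
    [1,-3.2,0,-23,0],
    [1,-4.5,0,-30.7,0],
    [1,-6.2,0,-38,0],
    [1,-8,0,-45.8,0],
    [1,-10,0,-53,0],
    [1,-12.3,0,-60.7,0],
    [1,-12.3,0,-60.7,0],
    [1,-12.3,0,-60.7,0],
  ],
)

```text
clock: 10.1
tcp_pos: [0.4379, 0.2547, 0.0879]
orientation: [0.0, 0.608, 0.794, 0.0]
wrist_force: [-0.1, 1.3, -2.9]
finger_gap: 0.0155
```

```bash
python3 d.py; python3 - <<'E'
from h import *
p,d,c=cam('scene'); cv2.imwrite('pics/t2.png',cv2.resize(p[130:330,240:460],None,fx=3,fy=3,interpolation=cv2.INTER_CUBIC))
E
```

```text
clock 10.1 tcp [0.4379 0.2547 0.0879] yang 15.06 F [-0.1  1.3 -2.9] T [0.18 0.08 0.01] gap 0.01554608117954607 j [ 0.37  0.29 -0.4   0.88  0.    1.68]
```

View pics/t2.png

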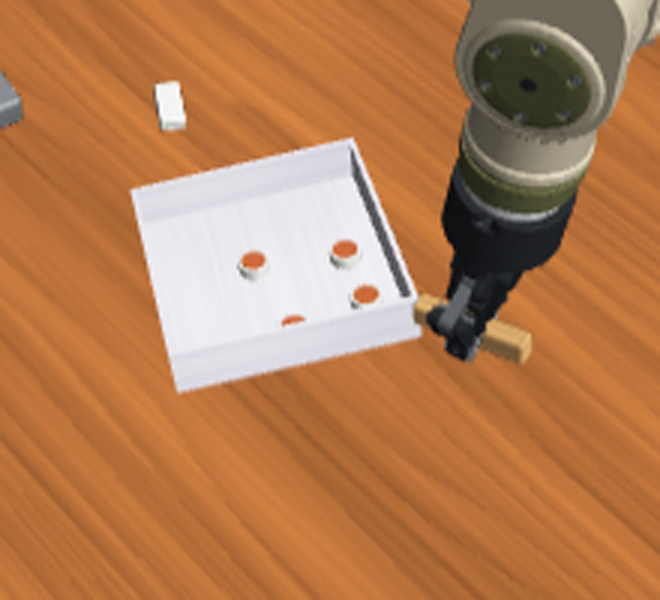

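The tray is held at about 12°, pivoting in the pads; its low corner is near (133,190) and the pans are still up by the handle. I'm continuing to about 32°.

>>> arm_command(
  moves=[
    [1,-2.4,0,-7.4,0],
    [1,-5,0,-14.7,0],
    [1,-8,0,-22,0],
    [1,-10.8,0,-29.1,0],
    [1,-14,0,-36,0],
    [1,-17.3,0,-43.2,0],
    [1,-21,0,-50,0],
    [1,-24.6,0,-56.9,0],
    [1,-28.5,0,-63.5,0],
    [1,-32.6,0,-70.2,0],
    [1,-37,0,-76.6,0],
    [1,-41.2,0,-83,0],
  ],
)

```text
clock: 11.35
tcp_pos: [0.4485, 0.2144, 0.1711]
orientation: [-0.0, 0.608, 0.794, -0.0]
wrist_force: [0.7, -0.2, -4.7]
finger_gap: 0.0157
```

>>> arm_command(
  moves=[
    [1,-3,0,-4.3,0],
    [1,-6.2,0,-8.4,0],
    [1,-6.2,0,-8.4,0],
    [1,-6.2,0,-8.4,0],
    [1,-6.2,0,-8.4,0],
    [1,-6.2,0,-8.4,0],
    [1,-6.2,0,-8.4,0],
    [1,-6.2,0,-8.4,0],
  ],
)

```text
clock: 12.15
tcp_pos: [0.45, 0.2089, 0.179]
orientation: [0.0, 0.608, 0.794, -0.0]
wrist_force: [0.5, 0.3, -2.8]
finger_gap: 0.0152
```

```bash
python3 d.py; cat > tilt.py <<'E'
from h import *
import sys
p,d,c=cam('scene'); P=unproj(d,c); h=cv2.cvtColor(p,cv2.COLOR_BGR2HSV)
cv2.imwrite(sys.argv[1],cv2.resize(p[130:330,200:460],None,fx=3,fy=3,interpolation=cv2.INTER_CUBIC))
ex=np.array([np.cos(np.radians(-75)),np.sin(np.radians(-75))]); ey=np.array([-ex[1],ex[0]])
Q=P[...,:2]-np.array([.4805,.1037]); X=Q@ex; Y=Q@ey; Z=P[...,2]
m=(h[...,1]<40)&(h[...,2]>150)&(abs(X)<.16)&(abs(Y)<.14)&(Z>-.01)
# floor plane: RANSAC-free iterative fit from inner points
f=m&(abs(Y)<.05)&(abs(X)<.07)
A=np.c_[X[f],Y[f],np.ones(f.sum())]; w=np.ones(f.sum(),bool)
for _ in range(8):
    k=np.linalg.lstsq(A[w],Z[f][w],rcond=None)[0]; r=Z[f]-A@k; w=abs(r)<max(.002,1.0*np.std(r[w]))
print('tilt x deg',np.degrees(np.arctan(-k[0])).round(1),'roll',np.degrees(np.arctan(k[1])).round(1),'floor z at X=0',k[2].round(4),'res',np.std(r[w]).round(4),w.sum())
print('min/max X of tray',np.percentile(X[m],[.5,99.5]).round(3),'low pts z',np.percentile(Z[m&(X>.08)],[1,50]).round(4))
b=(h[...,0]<12)&(h[...,1]>120)&(abs(Y)<.1)&(X<.15)&(Z<.15); n,l,s,cc=cv2.connectedComponentsWithStats((b&(abs(X)<.14)).astype(np.uint8))
for i in range(1,n):
    if s[i,4]>8 and s[i,4]<300: q=l==i; print('pan?',cc[i].round(),s[i,4],'X,Y,Z',X[q].mean().round(3),Y[q].mean().round(3),Z[q].mean().round(3))
E
python3 tilt.py pics/t3.png
```

```text
clock 12.15 tcp [0.45   0.2089 0.179 ] yang 15.08 F [ 0.5  0.3 -2.8] T [0.11 0.   0.07] gap 0.0152262279940128 j [ 0.27  0.2  -0.28  1.09 -0.    1.58]
tilt x deg 35.4 roll 3.1 floor z at X=0 0.0869 res 0.0011 469
min/max X of tray [-0.144  0.137] low pts z [0.0149 0.0397]
pan? [302. 196.] 16 X,Y,Z 0.095 -0.022 0.037
pan? [290. 201.] 14 X,Y,Z 0.114 0.0 0.025
pan? [298. 202.] 18 X,Y,Z 0.09 0.001 0.04
pan? [291. 208.] 17 X,Y,Z 0.092 0.025 0.039
```

View pics/t3.png

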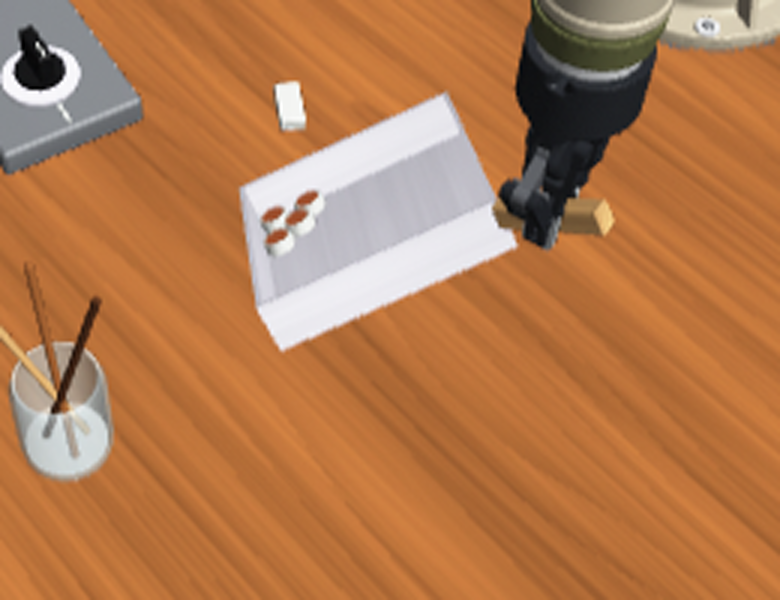

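All four pans are clustered in the low corner, around (290,220) in the crop. I'm verifying tilt, corner contact, steadiness and the bystanders.

```bash
python3 d.py; python3 - <<'E'
from h import *
ex=np.array([np.cos(np.radians(-75)),np.sin(np.radians(-75))]); ey=np.array([-ex[1],ex[0]])
p,d,c=cam('scene'); P=unproj(d,c)
m=np.zeros(d.shape,np.uint8); poly=(np.array([[340,200],[450,150],[478,195],[330,255]])/3+[200,130]).astype(int); cv2.fillPoly(m,[poly],1)
q=P[m>0]; q=q[q[:,2]>0]; c0=q.mean(0); n=np.linalg.svd(q-c0)[2][2]; n*=np.sign(n[2])
print('scene tilt',np.degrees(np.arccos(n[2])).round(2),'dir',np.degrees(np.arctan2(n[1],n[0])).round(1),'c',c0.round(3),'res',np.std((q-c0)@n).round(4))
# table check
t=P[300:330,300:400].reshape(-1,3); print('table z',np.median(t[:,2]).round(4))
# outer silhouette lowest tray points near low corner
h=cv2.cvtColor(p,cv2.COLOR_BGR2HSV); w=(h[...,1]<40)&(h[...,2]>110)&(abs(P[...,0]-.505)<.05)&(abs(P[...,1]+.0)<.06); print('tray pts near corner min z',np.sort(P[w][:,2])[:8].round(4), 'min y',P[w][:,1].min().round(4))
I0=cv2.imread('pics/scene0.png')
for nme,(a,b,e,f) in dict(jar=(205,195,240,292),ink=(165,208,195,240),eraser=(288,153,306,177)).items():
    D=cv2.absdiff(I0[b:f,a:e],p[b:f,a:e]).mean(-1); print(nme,'mean diff',D.mean().round(2),'max',D.max().round(0))
E
python3 d.py
```

```text
clock 12.2 tcp [0.45   0.2088 0.1789] yang 15.08 F [-0.4  1.2 -2.7] T [ 0.13 -0.01  0.04] gap 0.015331480843839762 j [ 0.27  0.2  -0.28  1.09 -0.    1.58]
scene tilt 53.14 dir -96.9 c [0.452 0.076 0.073] res 0.0108
table z 0.0013
tray pts near corner min z [0.0107 0.0117 0.0117 0.0135 0.014  0.0151 0.0151 0.0154] min y -0.038
jar mean diff 1.04 max 3.0
ink mean diff 0.9 max 3.0
eraser mean diff 0.92 max 2.0
clock 12.25 tcp [0.45   0.2089 0.179 ] yang 15.08 F [ 0.1 -0.7 -3.6] T [ 0.09 -0.01  0.01] gap 0.01539265803240061 j [ 0.27  0.2  -0.28  1.09  0.    1.58]
```

```bash
python3 - <<'E'
from h import *
ex=np.array([np.cos(np.radians(-75)),np.sin(np.radians(-75))])
for cn,off in(('scene',None),('top',None)):
    p,d,c=cam(cn); P=unproj(d,c); h=cv2.cvtColor(p,cv2.COLOR_BGR2HSV)
    Q=P[...,:2]-[.4805,.1037]
    m=(h[...,1]<50)&(h[...,2]>100)&(np.hypot(Q[...,0],Q[...,1])<.15)&(P[...,2]>.01)
    if cn=='scene': print('V hist',np.histogram(h[...,2][m],8))
    q=P[m]; rng=np.random.default_rng(0); best=None
    cand=[]
    for _ in range(3000):
        a=q[rng.choice(len(q),3,False)]; n=np.cross(a[1]-a[0],a[2]-a[0]); L=np.linalg.norm(n)
        if L<1e-4: continue
        n/=L; n*=np.sign(n[2])
        if n[2]<.7: continue
        k=(abs((q-a[0])@n)<.0025); cand.append((k.sum(),n,k))
    if not cand: continue
    _,n,k=max(cand,key=lambda t:t[0]); g=q[k]; c0=g.mean(0); n=np.linalg.svd(g-c0)[2][2]; n*=np.sign(n[2])
    xd=np.r_[n[:2]*n[2]/np.hypot(n[0],n[1]),-np.hypot(n[0],n[1])]
    T=np.array([.45,.2089,.181]) # grip point; drop 26 mm to floor-top plane, corner 290 along
    print(cn,len(q),k.sum(),'tilt',np.degrees(np.arccos(n[2])).round(1),'dir',np.degrees(np.arctan2(n[1],n[0])).round(1),'grip height over floor plane',((T-c0)@n).round(4),'pred corner underside',(T+.295*xd-.030*n).round(4))
E
```

```text
V hist (array([ 685,  544,  468,  599,  624, 2012,  462, 2364]), array([101.   , 118.875, 136.75 , 154.625, 172.5  , 190.375, 208.25 ,
       226.125, 244.   ]))
scene 7758 1821 tilt 31.7 dir -74.6 grip height over floor plane 0.0256 pred corner underside [ 0.5123 -0.0181  0.0006]
top 18750 5968 tilt 32.1 dir -75.0 grip height over floor plane 0.0266 pred corner underside [ 0.5107 -0.0171 -0.0011]
```

Both cameras agree: the tilt is about 32°, and the low corner is at z≈0 where it started, (0.512,-0.018). The arm is steady, so I'm handing in.

```bash
python3 -c "
from workcell import env
print(env.hand_in())"
```

```text
the job is handed in; nothing more can be done
None
```

The job is done and handed in, at about 12.3 s on the robot clock.

- **Knob:** I turned it about 1.33 rad clockwise and let go. Afterwards the pointer measured 81.3° against 80.6° for the index direction, so it is within about 0.7°.
- **Tray:** I gripped the handle with 25 N and raised it in an arc about the opposite corner. Plane fits gave a tilt of 31.7° (scene camera) and 32.1° (top camera). Both put the low corner within about 1 mm of the table, where it started. The low wrist moment also suggests the corner is carrying load. I could not see the contact itself, because that corner's underside is hidden.
- **Pans:** all four are clustered in the low corner.
- **Jar, ink bottle and eraser:** their pixels match the first picture. On the way to the handle the gripper passed closer to the jar than planned, but it was not disturbed.

**Checks that disagreed:** my first two quick tilt fits read 35.4° and 53°. The 53° fit clearly had side-wall points mixed in, and the 35.4° one most likely did too; it did not fit the measured handle height. The robust plane fit above replaced both.

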